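Weigh the slotted mass left standing on its rim

TASK

The larger slotted mass stands on its rim on the grey mat with glassware on both sides, where there is no room to tip it over: lift it out, stand it on its rim on the white sheet of paper, let go of it, and tip it over onto its flat face with a light push. Then take it up by its rim and set it down gently, flat and in the middle of the balance's pan, without letting it fall or topple on the pan. Leave the beaker, the bottle, the smaller mass and the magnifier where they are.

Things in the scene. Friction and masses are not known exactly. Their poses are not given: they have to be found in the camera images.
- mass_center (a point): Centre of the larger slotted mass: loose dark steel disc, 52 mm across, 13.5 mm thick, 200 g, radial slot 7 mm wide from rim to just past the centre. Own x: the disc's axis (square to its flat faces); own z: from the slot's mouth to the opposite rim. It starts on its rim on the mat, slot underneath (so it does not roll), centre 31 mm, top 57 mm above the bench; it tips when leaning 15 degrees.
- mat: Grey heat-proof mat, fixed, 180 x 180 mm, 5 mm thick; origin at the centre of its underside on the bench. The larger mass stands near its middle; beaker and bottle stand about 70 mm from the middle along the mat's own +x and -x (either way round), facing the two flat sides of the mass; the smaller mass lies about 63 mm along its own +y.
- sheet: White sheet of paper on the bench, fixed, 210 mm along its own x axis, 148 mm along its own y axis, of no thickness that matters (things on it rest on the bench, height 0); origin at its centre, z up.
- pan (a point): Middle of the top of the balance's round steel pan: 120 mm across, level, 70 mm above the bench, fixed; z up. The white housing, 235 (own x) by 175 mm (own y), is at most 61 mm high, lower than the pan everywhere; its middle lies 42 mm from here along own -x, towards the sloping front panel.
- beaker_center (a point): Centre, half-way up, of the small glass beaker (loose, 40 g, upright, 45 mm across the rim, 58 mm tall) that stands on the mat. Leave it alone.
- bottle_center (a point): Centre, half-way up, of the amber bottle with a black cap (loose, upright, 40 mm across, 66 mm tall) that stands on the mat. Leave it alone.
- small_mass_center (a point): Centre of the smaller slotted mass (loose dark steel disc, 42 mm across, 10.5 mm thick) that lies flat on the mat. Leave it alone.
- magnifier_lens (a point): Centre of the lens of the magnifier lying beyond the +x end of the sheet (loose, black frame 71 mm across, 11 mm high); its black handle, 15 mm thick, runs from here along its own -x axis and ends 125 mm away. Leave it alone.
There are look-alikes about, which are no part of the job. Leave any brown, purple or red look-alike of the part that bears mass_center alone.

How it is judged:
On the way, in this order (a step that is already met when the one before it is completed fails the run):
1. the larger mass stands on its rim on the sheet, let go (angle between the x axis of mass_center and the z axis of sheet, either way round above 1.45 rad and height (world z) of mass_center below 0.03 m and contact force between the fingers and mass below 0.1 N and x of mass_center in the frame of sheet between -0.105 and 0.105 m and y of mass_center in the frame of sheet between -0.074 and 0.074 m), for 0.2 s.
2. the larger mass lies on its flat face with its centre over the sheet, let go (angle between the x axis of mass_center and the z axis of sheet, either way round below 0.1 rad and height (world z) of mass_center below 0.011 m and contact force between the fingers and mass below 0.1 N and x of mass_center in the frame of sheet between -0.105 and 0.105 m and y of mass_center in the frame of sheet between -0.074 and 0.074 m), for 0.2 s.
At the end, for the whole second after the job is handed in: the larger mass lies at rest, flat on one face (within 6 degrees) on the balance's pan, its centre within 15 mm of the pan's middle (horizontal distance between mass_center and pan below 0.015 m and angle between the x axis of mass_center and the z axis of pan, either way round below 0.1 rad and z of mass_center in the frame of pan between 0.004 and 0.0095 m and linear speed of mass below 0.01 m/s); the robot touches nothing.
It fails at once if the larger mass is let go in the air more than about 2 cm above the bench or 12 mm above the pan, or is left standing or toppled on the pan (contact force between the fingers and mass below 0.05 N and height (world z) of mass_center above 0.05 m and not (horizontal distance between mass_center and pan below 0.07 m and z of mass_center in the frame of pan below 0.019 m)).
It fails at once if the larger mass is shoved hard (over 12 N) while it tips over (contact force between the fingers and mass above 12 N and height (world z) of mass_center below 0.03 m and angle between the x axis of mass_center and the z axis of sheet, either way round between 0.3 and 1.3 rad).
It fails at once if the pan is pressed or struck with over 60 N (contact force between balance and anything else above 60 N).
It fails at once if the beaker, the bottle, the smaller mass or the magnifier is moved by more than 12 mm (distance of any of beaker_center, bottle_center, small_mass_center, magnifier_lens from where it was at the start of the episode above 0.012 m).
It also fails if it takes over 61 s, if anything falls off the work surface, if the arm or the gripper's body presses on something with over 40 N, if the wrist force passes 120 N, or if a joint passes its speed limit or range.

ROBOT

A 6-joint arm with a two-finger parallel gripper is mounted at the origin on the work surface. World frame = base frame: x ahead of the robot, y to its left, z up, the work surface at z = 0. Lengths are in m, angles in rad, forces in N, time in s.
With the tool pointing down it reaches from about 0.35 to 0.975 m from the base axis. Payload 4.9 kg.
Tool frame: the origin (TCP) lies at the very end of the fingers, on their centre line; the grasp point (between the pads) lies manip.grip_point_offset behind it (manip.grip_point_offset is the distance from the TCP to the grasp point, in m); z points along the fingers, y is the direction in which the jaws open and shut (so a half turn about z gives the same grasp; the last joint's range is limited). The gripper opens to 85 mm and grips with 20 to 120 N. Pads are 22 mm wide; open, the fingers measure 114 mm over their backs; the gripper's body (76 mm by 85 mm) begins 54 mm behind the grasp point. The pads swing forward as they close: fully open they stand 13 mm farther back than shut.
Start: joints at [-1.356, 0.053, 1.613, -0, 1.476, -0.119], TCP at [0.205, -0.59, 0.231] pointing down, gripper open.
Joint ranges: [-3.01, 3.01], [-1.01, 2.22], [0.06, 2.58], [-1.02, 4.17], [0.09, 2.62], [-3.14, 3.14]. Speed limits (rad/s): [2.57, 2.57, 3.14, 3.14, 3.14, 3.14].

INTERFACE

Orientations are given as a unit quaternion [w, x, y, z].
In Python, from plant import status, grab_frame, camera_params, ticket, boxes_of, outline_of, manip gives the robot as it stands. The module is installed in compiled form; this text tells all that it offers.
- The arm moves only by the tool play_rows, never from a script. Its argument "deltas" is a list of rows, each a list of 2 entries, a list of its own where there are three numbers: the shift along the world's x, y, z in m, then the turn about the world's z in rad. A call has 1 to 5 rows; each row is the pose to reach, as a shift and turn from the pose commanded when the call began; what a row does not reach only later rows make up. A row lasts 1/8 s, in which the tool goes at most 62.5 mm and 10.7 degrees, less where a joint would pass 70% of its speed; a pose out of reach is approached as far as the arm can. A call with a gripper value outside its range is refused whole. "grip" is the opening, from -1 (shut) to 1 (fully open), set as the call begins (left out, the last holds). The fingers move at their own pace and stop on an object; the grip force is fixed at half the most. Time passes only in rows, so rows that repeat a pose let the fingers close. It gives the time, the measured TCP pose, the force and the opening at its end, in the units of the state.
- status.state(): the state, without advancing time (a new reading comes with each control period).
- grab_frame(name): name is "side" or "top" or "wrist"; returns (picture, depth): 384x512x3 uint8, blue, green, red; 384x512 float32, m along the optical axis (not along the pixel's ray), 0 where there is no reading.
- camera_params(name): a dict with "mtx" (3x3 intrinsics, pixels), "distortion" ([k1, k2, p1, p2, k3] as OpenCV has them; the pictures are not rectified), "world_from_camera" (4x4, takes a point from camera to world coordinates). Camera axes: x right, y up, looking along -z (the intrinsics and any distortion apply to the point x, -y, -z); pixel columns grow to the right and rows downward; lengths in m; the calibration is good to about 2 mm. A picture is of the moment at which its call begins: read the wrist's pose just before it. camera_params takes no time and is no camera call; for the wrist camera it gives the pose at the moment of the call.
- ticket.job_done(): hands the job in, once; it reports no verdict.
Trained networks look in the newest picture that a camera, given by its name, has taken for a name from the list of things; names that differ only in an ending like _2 or _b are one class to them, and where a whole thing is asked for, a point or a joint stands for the part that bears it (a point fixed in the world has none). Each returns a list of dicts, best first, with "confidence" (0 to 1); they miss things now and then, are a little off and sometimes report something else, mostly with a low value. They report only what shows in the picture. A call takes as long as a camera call. They do not tell look-alikes from the thing itself.
- boxes_of(camera, name): "box" ([left, top, right, bottom] in pixels, round what is visible of it).
- outline_of(camera, name): "region" (384x512 bool, what is visible of it) and "box" ([left, top, right, bottom] in pixels, round what is visible of it).
The state is a dict: "time": time; "joint_pos": joint angles; "joint_vel": joint speeds; "joint_efforts": joint torques, N m; "tool_pos": TCP position; "tool_rot": TCP orientation; "contact_force": force on the tool from outside, world axes, zero at the start; "ft_torque": the same for the moment, N m; "gripper_width": opening from 0.0 (shut) to 1.0 (fully open).
Only numpy, scipy, OpenCV 4.12 (cv2) and the standard library are available. Lean on these libraries where they do the work, as an engineer would, in place of code of your own. Each camera call takes 0.05 s, during which the arm holds its last target.

## Working session

There is one attempt and no reset: what is moved stays moved. The work goes in short steps, Python scripts to look and compute and a tool call to move; the robot and the scene stay as the last step left them, time stands still between calls to the robot, and variables do not carry over. Pictures are saved under pics/ and viewed, and the job is handed in when it is done.

Besides the shell and the picture viewer there is one more tool, called after "Call:" as a command line: name --argument value ..., lists and objects as JSON in quotes. play_rows: Moves the arm, as the interface text tells. Its arguments: {"type":"object","properties":{"deltas":{"type":"array"},"grip":{"type":"number"}},"required":["deltas"]}

```bash
mkdir -p pics; python3 - <<'E'
from plant import status, grab_frame, camera_params, manip
import cv2
print(manip.grip_point_offset, status.state())
for n in ["top","side"]:
    p,d=grab_frame(n); cv2.imwrite(f"pics/{n}0.png",p)
    c=camera_params(n); print(n,c)
E
```

```text
0.0187 {'time': 0.0, 'joint_pos': array([-1.35595160e+00,  5.33784424e-02,  1.61430466e+00,  2.59219281e-05,
        1.47602574e+00, -1.18999475e-01]), 'joint_vel': array([ 1.17368209e-03, -1.88144693e-04, -2.40186452e-03,  2.32286326e-04,
        9.70063128e-05,  7.96640498e-04]), 'joint_efforts': array([-5.55488041e-04, -3.93683732e+01, -3.70177674e+01, -1.65311676e-04,
        6.93955051e-03,  9.85788347e-06]), 'tool_pos': array([ 0.20466979, -0.58986699,  0.23004329]), 'tool_rot': array([-1.05749765e-03,  9.86100478e-01,  1.66146708e-01, -3.78005697e-05]), 'contact_force': array([ 1.25182888, -0.39041329, -0.535326  ]), 'ft_torque': array([-0.00259039,  0.01669973, -0.0064239 ]), 'gripper_width': 0.9959201263168354}
top {'mtx': array([[417.16380855,   0.        , 258.02532593],
       [  0.        , 417.16380855, 196.19654625],
       [  0.        ,   0.        ,   1.        ]]), 'distortion': array([-0.11718355,  0.        ,  0.        ,  0.        ,  0.        ]), 'world_from_camera': array([[ 0.01508634,  0.98475615, -0.17328513,  0.37433462],
       [-0.99955522,  0.01931186,  0.02272464, -0.05061396],
       [ 0.02572468,  0.17286522,  0.98460949,  1.1587234 ],
       [ 0.        ,  0.        ,  0.        ,  1.        ]])}
side {'mtx': array([[471.41603669,   0.        , 250.77272732],
       [  0.        , 471.41603669, 191.14976899],
       [  0.        ,   0.        ,   1.        ]]), 'distortion': array([-0.05577659,  0.        ,  0.        ,  0.        ,  0.        ]), 'world_from_camera': array([[ 0.86761835,  0.25984139, -0.42393496, -0.00151944],
       [-0.49666006,  0.41204077, -0.76390523, -1.09864709],
       [-0.0238157 ,  0.87332976,  0.48654697,  0.73592255],
       [ 0.        ,  0.        ,  0.        ,  1.        ]])}
```

View pics/top0.png

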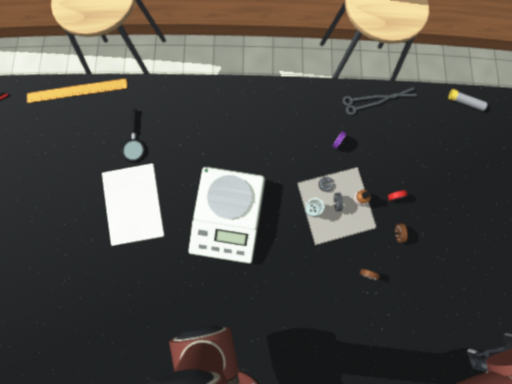

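View pics/side0.png

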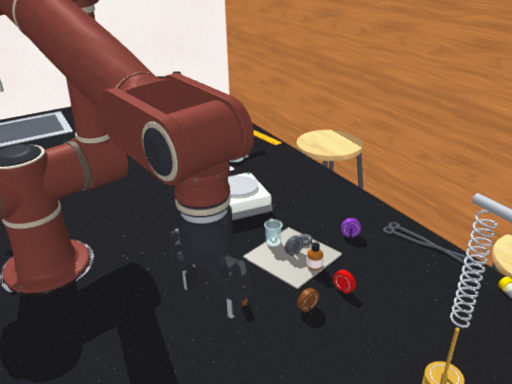

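```bash
cat > h.py <<'E'
from plant import status, grab_frame, camera_params, boxes_of, outline_of, manip
import numpy as np, cv2
from scipy.spatial.transform import Rotation as R
def ray(c,px):
    u=cv2.undistortPoints(np.array(px,float).reshape(-1,1,2),c["mtx"],c["distortion"]).reshape(-1,2)
    d=np.c_[u[:,0],-u[:,1],-np.ones(len(u))]
    T=c["world_from_camera"]
    return T[:3,3], d@T[:3,:3].T
def onplane(c,px,z):
    o,d=ray(c,px); s=(z-o[2])/d[:,2]; return o+d*s[:,None]
def cloud(c,dep,mask):
    v,u=np.nonzero(mask&(dep>0)); o,d=ray(c,np.c_[u,v]); return o+d*dep[v,u][:,None]
def proj(c,P):
    P=np.atleast_2d(P); T=np.linalg.inv(c["world_from_camera"]); q=P@T[:3,:3].T+T[:3,3]
    return cv2.projectPoints(q*[1,-1,-1],np.zeros(3),np.zeros(3),c["mtx"],c["distortion"])[0].reshape(-1,2)
E
python3 - <<'E'
from h import *
for cam in ["top","side"]:
    p,d=grab_frame(cam); c=camera_params(cam)
    if cam=="top": np.savez("top0",p=p,d=d)
    for n in ["mass_center","mat","sheet","pan","beaker_center","bottle_center","small_mass_center","magnifier_lens"]:
        for r in outline_of(cam,n)[:5]:
            q=cloud(c,d,r["region"])
            rc=cv2.minAreaRect(np.argwhere(r["region"])[:,::-1].astype(np.float32))
            print(cam,n,round(r["confidence"],2),np.round(r["box"]),np.round(q.mean(0),3),"zr",np.round(np.percentile(q[:,2],[5,95]),3),"rect",np.round(rc[0]),np.round(rc[1]),round(rc[2]))
p=np.load("top0.npz")["p"]
cv2.imwrite("pics/crop1.png",cv2.resize(p[155:285,285:420],None,fx=5,fy=5,interpolation=cv2.INTER_CUBIC)[:600])
p,_=grab_frame("side");cv2.imwrite("pics/crop2.png",cv2.resize(p[200:320,230:380],None,fx=5,fy=5,interpolation=cv2.INTER_CUBIC))
p,_=grab_frame("wrist");cv2.imwrite("pics/w0.png",p)
E
```

```text
top mass_center 0.71 [333. 194. 345. 209.] [ 0.559 -0.295  0.043] zr [0.013 0.058] rect [338. 202.] [18.  9.] 90
top mass_center 0.65 [359. 271. 380. 276.] [ 0.365 -0.375  0.044] zr [0.024 0.053] rect [369. 274.] [19.  6.] 18
top mass_center 0.63 [335. 131. 347. 149.] [ 0.742 -0.304  0.039] zr [-0.     0.054] rect [339. 139.] [ 6. 18.] 34
top mass_center 0.58 [395. 223. 406. 241.] [ 0.477 -0.471  0.039] zr [0.013 0.053] rect [400. 232.] [17.  9.] 90
top sheet 0.75 [100. 165. 164. 245.] [ 0.549  0.279 -0.   ] zr [-0.004  0.003] rect [132. 204.] [74. 52.] 81
top pan 0.9 [186. 168. 267. 263.] [0.516 0.004 0.057] zr [0.034 0.071] rect [228. 214.] [65. 87.] 10
top beaker_center 0.7 [304. 198. 319. 216.] [ 0.545 -0.228  0.034] zr [0.005 0.065] rect [313. 207.] [17. 20.] 72
top beaker_center 0.43 [300. 166. 372. 244.] [ 0.551 -0.301  0.005] zr [0.001 0.009] rect [336. 205.] [64. 65.] 75
top bottle_center 0.57 [354. 189. 372. 204.] [ 0.571 -0.361  0.051] zr [0.029 0.073] rect [362. 198.] [13. 15.] 90
top small_mass_center 0.6 [318. 179. 337. 191.] [ 0.614 -0.267  0.013] zr [0.004 0.019] rect
[... 568 characters left out ...]
[293. 246.] [16. 20.] 27
side mat 0.8 [245. 230. 342. 288.] [ 0.538 -0.31   0.006] zr [0.002 0.009] rect [292. 256.] [83. 53.] 28
side pan 0.86 [228. 173. 274. 220.] [ 0.571 -0.049  0.053] zr [0.014 0.071] rect [249. 194.] [43. 41.] 79
side beaker_center 0.8 [260. 219. 286. 250.] [ 0.541 -0.233  0.042] zr [0.012 0.063] rect [273. 232.] [27. 16.] 90
side bottle_center 0.69 [308. 247. 322. 268.] [ 0.572 -0.373  0.041] zr [0.013 0.07 ] rect [314. 256.] [26. 16.] 90
side small_mass_center 0.59 [299. 234. 313. 249.] [ 0.62  -0.272  0.014] zr [0.008 0.018] rect [306. 240.] [10. 11.] 90
side magnifier_lens 0.52 [229. 145. 266. 162.] [0.755 0.28  0.008] zr [0.    0.015] rect [247. 156.] [ 6. 37.] 67
```

View pics/crop1.png

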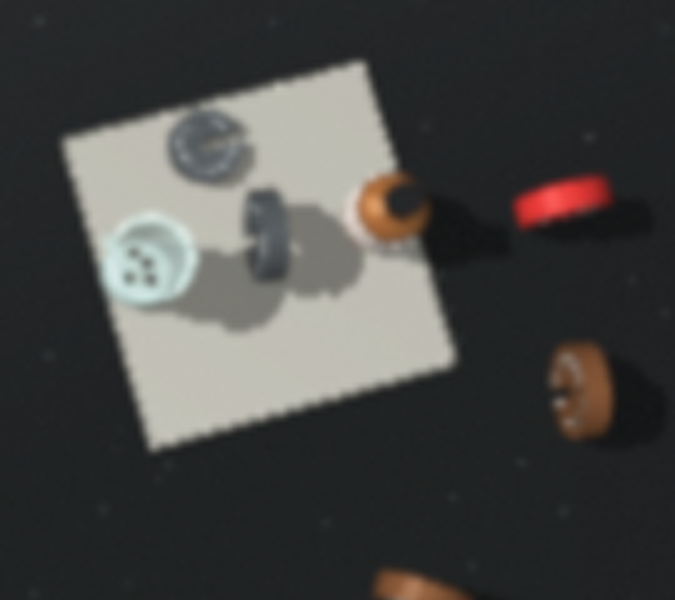

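View pics/crop2.png

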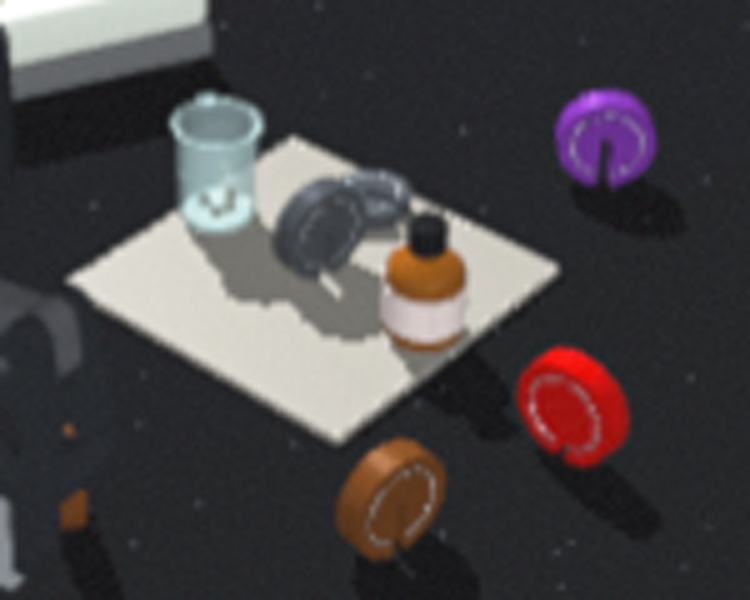

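View pics/w0.png

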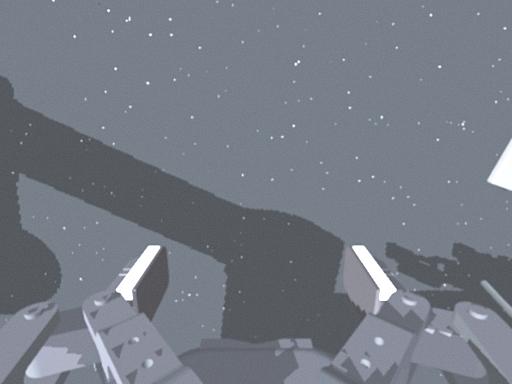

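Call:
play_rows --deltas '[[[0.05,0.04,0.0],0],[[0.1,0.08,0.0],-0.04],[[0.15,0.12,0.0],-0.08],[[0.2,0.16,0.0],-0.08],[[0.25,0.2,0.0],-0.08]]' --grip 0.0

```text
time: 1.72
tool_pos: [0.4502, -0.3939, 0.2316]
tool_rot: [0.0, 0.992, 0.126, 0.0]
contact_force: [0.9, -1.1, 0.4]
gripper_width: 0.501
```

```bash
python3 - <<'E'
from h import *
s=status.state(); print(s["time"],s["tool_pos"],s["tool_rot"],s["gripper_width"]); c=camera_params("wrist"); print(c)
p,d=grab_frame("wrist");cv2.imwrite("pics/w1.png",p); np.savez("w1",p=p,d=d)
# mat/ sheet corners from top
c=camera_params("top"); z=np.load("top0.npz"); g=z["p"].min(2)
for n,(y0,y1,x0,x1),h,t in [("mat",(155,255,290,385),.005,110),("sheet",(155,255,90,175),0,150)]:
    m=np.zeros_like(g); m[y0:y1,x0:x1]=(g[y0:y1,x0:x1]>t)
    k,_=cv2.findContours(m,0,2); k=max(k,key=cv2.contourArea); k=cv2.convexHull(k).reshape(-1,2)
    P=onplane(c,k,h); rc=cv2.minAreaRect(P[:,:2].astype(np.float32)*1000); print(n,rc)
E
```

```text
1.725 [ 0.45019913 -0.39388288  0.23159709] [3.47454710e-04 9.91968061e-01 1.26487960e-01 2.04639915e-04] 0.5007601552000199
{'mtx': array([[300.62145963,   0.        , 255.73578257],
       [  0.        , 300.62145963, 193.86552735],
       [  0.        ,   0.        ,   1.        ]]), 'distortion': array([0.00173366, 0.        , 0.        , 0.        , 0.        ]), 'world_from_camera': array([[ 2.50826749e-01,  9.25907555e-01,  2.82455558e-01,
         5.21966035e-01],
       [-9.68031987e-01,  2.39946673e-01,  7.30730125e-02,
        -3.75617522e-01],
       [-1.15417215e-04, -2.91754681e-01,  9.56493174e-01,
         3.74737916e-01],
       [ 0.00000000e+00,  0.00000000e+00,  0.00000000e+00,
         1.00000000e+00]])}
mat ((557.0901489257812, -298.83880615234375), (182.18540954589844, 182.1138458251953), 16.099607467651367)
sheet ((550.4286499023438, 278.64410400390625), (212.76925659179688, 150.57582092285156), 11.686263084411621)
```

View pics/w1.png

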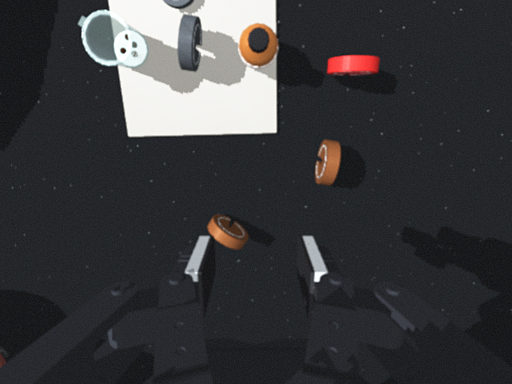

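Call:
play_rows --deltas '[[[0.035,0.035,0.0],0],[[0.07,0.065,0.0],0],[[0.08,0.085,0.0],0],[[0.08,0.085,0.0],0]]'

```text
time: 2.28
tool_pos: [0.5288, -0.3094, 0.2312]
tool_rot: [0.0, 0.992, 0.128, -0.0]
contact_force: [-1.1, -0.4, 1.0]
gripper_width: 0.502
```

```bash
python3 - <<'E'
from h import *
s=status.state(); c=camera_params("wrist")
p,d=grab_frame("wrist");cv2.imwrite("pics/w2.png",p); np.savez("w2",p=p,d=d)
print(s["time"],s["tool_pos"],s["tool_rot"],s["gripper_width"])
for n in ["mass_center","beaker_center","bottle_center","small_mass_center"]:
    for r in outline_of("wrist",n)[:4]:
        q=cloud(c,d,r["region"]); print(n,round(r["confidence"],2),np.round(r["box"]),np.round(np.median(q,0),3),np.round(np.percentile(q,[2,98],axis=0),3).tolist())
        if n=="mass_center":
            t=q[q[:,2]>.045]; 
            if len(t)>20:
                m=t.mean(0); e,v=np.linalg.eigh(np.cov(t[:,:2].T)); print("  top",len(t),m,np.degrees(np.arctan2(v[1,1],v[0,1])),np.sqrt(e))
                rc=cv2.minAreaRect(t[:,:2].astype(np.float32)*1000); print(rc)
                x=v[:,0]; print("  thickness range",np.percentile((t[:,:2]-m[:2])@x,[2,98]))
E
```

```text
2.275 [ 0.52883308 -0.30942036  0.23121351] [ 2.63488443e-05  9.91833297e-01  1.27540610e-01 -3.19419625e-04] 0.5021187698052745
mass_center 0.96 [361. 216. 384. 260.] [ 0.482 -0.467  0.04 ] [[0.456, -0.478, 0.006], [0.503, -0.463, 0.053]]
  top 351 [ 0.47970169 -0.47099568  0.04953007] -174.51335196471103 [0.0042565  0.00961345]
((478.4176940917969, -471.8123779296875), (36.76367950439453, 14.113821983337402), 6.802687644958496)
  thickness range [-0.00599858  0.00750441]
mass_center 0.8 [245. 115. 261. 162.] [ 0.564 -0.295  0.054] [[0.539, -0.303, 0.006], [0.586, -0.287, 0.058]]
  top 543 [ 0.56293778 -0.29464775  0.05350227] -174.08800809512292 [0.00409031 0.0121834 ]
((561.4095458984375, -294.8100280761719), (44.47100830078125, 14.69914436340332), 5.852696418762207)
  thickness range [-0.00674801  0.00677015]
mass_center 0.75 [258. 279. 294. 318.] [ 0.368 -0.377  0.038] [[0.357, -0.403, 0.006], [0.377, -0.355, 0.053]]
  top 300 [ 0.36569247 -0.37825635  0.04965355] 74.17453095472567 [0.0043779  0.00965723]
((364.20196533203125, -379.5530700683594), (36.308658599853516, 15.1337556
[... 287 characters left out ...]
938, -465.5697326660156), (14.589004516601562, 36.29822540283203), 15.365134239196777)
  thickness range [-0.00628435  0.00690394]
beaker_center 0.84 [157. 121. 209. 164.] [ 0.54  -0.221  0.041] [[0.522, -0.247, 0.006], [0.563, -0.202, 0.065]]
bottle_center 0.59 [297. 121. 335. 163.] [ 0.578 -0.358  0.049] [[0.554, -0.382, 0.005], [0.595, -0.343, 0.072]]
bottle_center 0.16 [242. 115. 262. 161.] [ 0.565 -0.294  0.053] [[0.537, -0.302, 0.005], [0.586, -0.286, 0.058]]
small_mass_center 0.7 [217.  62. 256. 103.] [ 0.614 -0.263  0.016] [[0.595, -0.283, 0.006], [0.634, -0.246, 0.017]]
small_mass_center 0.5 [294. 120. 337. 161.] [ 0.579 -0.358  0.049] [[0.559, -0.38, 0.016], [0.595, -0.343, 0.072]]
```

View pics/w2.png

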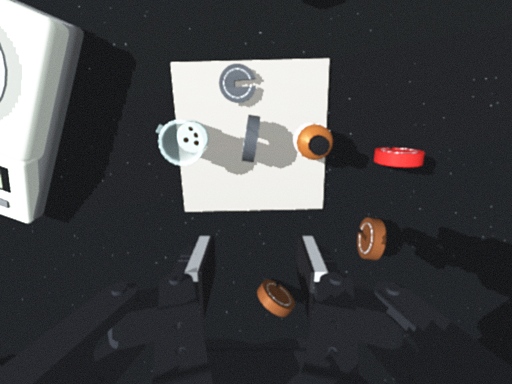

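Call:
play_rows --deltas '[[[0.02,0.008,0.0],-0.08],[[0.02,0.008,-0.04],-0.15],[[0.02,0.008,-0.08],-0.15],[[0.02,0.008,-0.08],-0.15]]' --grip -0.25

```text
time: 3.02
tool_pos: [0.5459, -0.3014, 0.1469]
tool_rot: [-0.003, 0.999, 0.051, -0.003]
contact_force: [-0.1, 0.4, -0.7]
gripper_width: 0.376
```

```bash
cat > look.py <<'E'
from h import *
import sys
def tool():
    s=status.state(); r=R.from_quat(np.roll(s["tool_rot"],-1)).as_matrix()
    print("t",s["time"],"pos",np.round(s["tool_pos"],4),"jaw deg",np.degrees(np.arctan2(r[1,1],r[0,1])),"z",np.round(r[:,2],4),"w",s["gripper_width"],"F",np.round(s["contact_force"],1),"q6",s["joint_pos"][5])
if __name__=="__main__":
    tool(); c=camera_params("wrist"); p,d=grab_frame("wrist"); cv2.imwrite(f"pics/{sys.argv[1]}.png",p); tool()
    np.savez("last",p=p,d=d,T=c["world_from_camera"])
    m=(p.max(2)<0)
    for r in outline_of("wrist","mass_center")[:4]:
        q=cloud(c,d,r["region"]); print(round(r["confidence"],2),np.round(r["box"]),np.round(np.percentile(q,[2,50,98],axis=0),4).tolist())
        t=q[q[:,2]>np.percentile(q[:,2],98)-.010]
        if len(t)>20: print("  rect",cv2.minAreaRect(t[:,:2].astype(np.float32)*1000), np.percentile(q[:,2],98))
E
python3 look.py w3
```

```text
t 3.025 pos [ 0.5459 -0.3014  0.1469] jaw deg -84.12600685244891 z [-0.007   0.0048 -1.    ] w 0.3763280671334603 F [-0.1  0.4 -0.7] q6 0.8446440720687016
t 3.075 pos [ 0.5475 -0.3024  0.15  ] jaw deg -84.11775501065827 z [-0.0028  0.0019 -1.    ] w 0.3765512872741145 F [ 1.2 -0.3  0.3] q6 0.8446564387460364
0.72 [404. 239. 443. 294.] [[0.4558, -0.4781, 0.0042], [0.4835, -0.4671, 0.0372], [0.5035, -0.4633, 0.0523]]
  rect ((479.47613525390625, -471.9262390136719), (40.5484619140625, 14.969061851501465), 5.276002407073975) 0.05230017124343159
0.69 [244. 141. 260. 201.] [[0.541, -0.3026, 0.0366], [0.5675, -0.2947, 0.0538], [0.5868, -0.287, 0.0578]]
  rect ((562.0715942382812, -295.28338623046875), (41.45071029663086, 13.940719604492188), 5.519925594329834) 0.057795463064986674
0.67 [410. 146. 483. 181.] [[0.5727, -0.4861, 0.0004], [0.5862, -0.4587, 0.0413], [0.5961, -0.4405, 0.0524]]
  rect ((584.5667114257812, -465.2410583496094), (14.593574523925781, 40.861602783203125), 15.118536949157715) 0.05243895053883567
0.64 [291. 329. 298. 338.] [[0.3745, -0.368, 0.0077], [0.3764, -0.3641, 0.0154], [0.3784, -0.3592, 0.0206]]
  rect ((376.80755615234375, -363.0554504394531), (9.377303123474121, 1.9884926080703735), 70.9408950805664) 0.020625648157172438
```

View pics/w3.png

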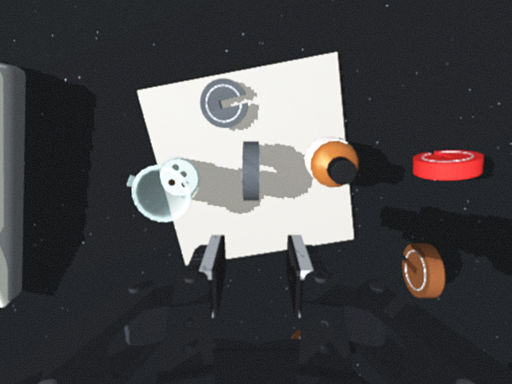

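Call:
play_rows --deltas '[[[0.014,0.007,0.0],0],[[0.014,0.007,-0.03],0],[[0.014,0.007,-0.05],0],[[0.014,0.007,-0.05],0]]'

```text
time: 3.62
tool_pos: [0.5622, -0.2944, 0.0997]
tool_rot: [-0.001, 0.999, 0.052, -0.001]
contact_force: [0.2, 0.0, -0.5]
gripper_width: 0.375
```

```bash
python3 look.py w4
```

```text
t 3.625 pos [ 0.5622 -0.2944  0.0997] jaw deg -84.03683362246056 z [-0.0026  0.0019 -1.    ] w 0.37502360947945795 F [ 0.2  0.  -0.5] q6 0.8670430587766684
t 3.675 pos [ 0.5628 -0.295   0.101 ] jaw deg -84.04298825912805 z [-8.e-04  6.e-04 -1.e+00] w 0.3772744883677743 F [-1.3 -0.   0.1] q6 0.8669813403763836
0.96 [249. 173. 267. 242.] [[0.542, -0.302, 0.0313], [0.5696, -0.2943, 0.0537], [0.5872, -0.2868, 0.0578]]
  rect ((562.059326171875, -295.1518249511719), (40.691898345947266, 14.329524993896484), 4.740719795227051) 0.05781266824675309
0.79 [429. 282. 482. 348.] [[0.4704, -0.4783, 0.0034], [0.4895, -0.4664, 0.036], [0.504, -0.4632, 0.0527]]
  rect ((532.7465209960938, -420.2070617675781), (171.36578369140625, 23.388938903808594), 48.63300704956055) 0.052659189067523496
0.65 [442. 178. 512. 220.] [[0.573, -0.4824, 0.0034], [0.5862, -0.4545, 0.0361], [0.5954, -0.4403, 0.052]]
  rect ((582.5501098632812, -457.975830078125), (14.725897789001465, 28.350753784179688), 14.344764709472656) 0.05203804301041035
```

View pics/w4.png

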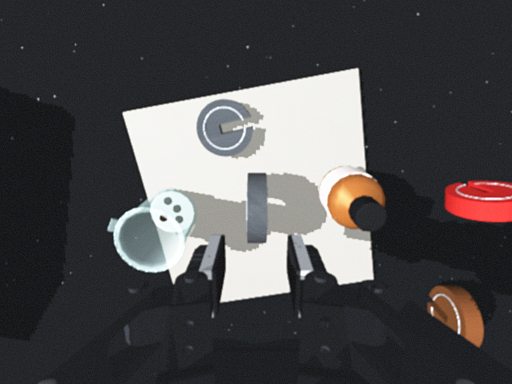

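Call:
play_rows --deltas '[[[0,0,-0.03],0],[[0,0,-0.055],0],[[0,0,-0.055],0]]'

```text
time: 4.1
tool_pos: [0.5619, -0.2947, 0.0452]
tool_rot: [-0.001, 0.999, 0.052, -0.001]
contact_force: [-0.7, 0.3, -0.3]
gripper_width: 0.375
```

```bash
python3 - <<'E'
from look import *
tool()
for n in ("wrist","side"):
    p,d=grab_frame(n); cv2.imwrite(f"pics/{n}5.png",p if n=="wrist" else cv2.resize(p[180:310,220:380],None,fx=4,fy=4))
E
```

```text
t 4.1 pos [ 0.5619 -0.2947  0.0452] jaw deg -84.06180831435586 z [-0.0023  0.0016 -1.    ] w 0.37535096132214635 F [-0.7  0.3 -0.3] q6 0.8668775655395388
```

View pics/wrist5.png

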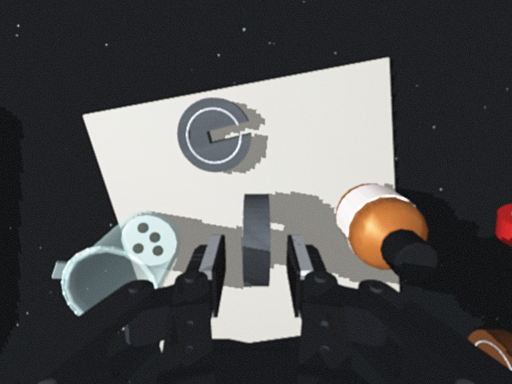

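View pics/side5.png

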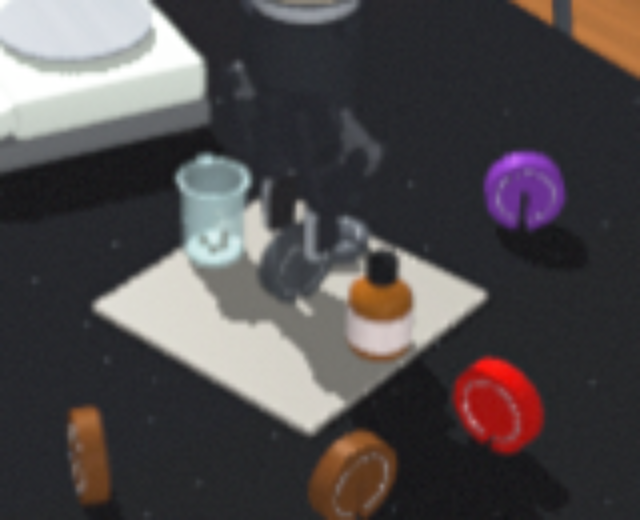

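Call:
play_rows --deltas '[[[0,0,-0.02],0],[[0,0,-0.02],0],[[0,0,-0.02],0]]'

```text
time: 4.58
tool_pos: [0.5627, -0.2952, 0.0262]
tool_rot: [-0.0, 0.999, 0.052, -0.0]
contact_force: [-0.4, 0.5, -0.4]
gripper_width: 0.374
```

Call:
play_rows --deltas '[[[0,0,0],0],[[0,0,0],0],[[0,0,0],0],[[0,0,0],0]]' --grip -1

```text
time: 5.08
tool_pos: [0.5632, -0.2957, 0.0269]
tool_rot: [0.0, 0.999, 0.052, 0.0]
contact_force: [0.2, -0.7, 2.0]
gripper_width: 0.149
```

Call:
play_rows --deltas '[[[0,0,0.01],0],[[0,0,0.03],0],[[0,0,0.07],0],[[0,0,0.12],0],[[0,0,0.16],0]]'

```text
time: 5.7
tool_pos: [0.5632, -0.2954, 0.19]
tool_rot: [0.001, 0.999, 0.052, 0.001]
contact_force: [0.3, -0.6, -2.8]
gripper_width: 0.149
```

```bash
python3 - <<'E'
from look import *
tool()
p,d=grab_frame("wrist"); cv2.imwrite("pics/w6.png",p)
p,d=grab_frame("side"); cv2.imwrite("pics/s6.png",p)
E
```

```text
t 5.7 pos [ 0.5632 -0.2954  0.19  ] jaw deg -84.04598586993208 z [ 0.0024 -0.0015 -1.    ] w 0.14948732671497084 F [ 0.3 -0.6 -2.8] q6 0.8667933678047689
```

View pics/w6.png

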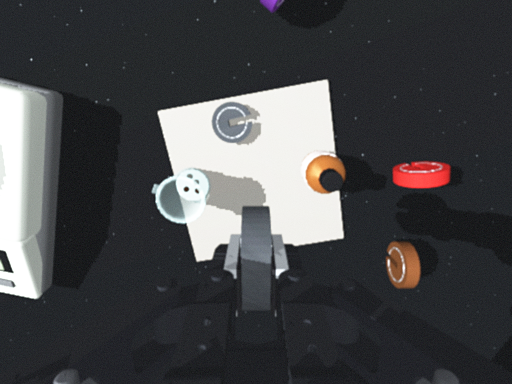

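View pics/s6.png

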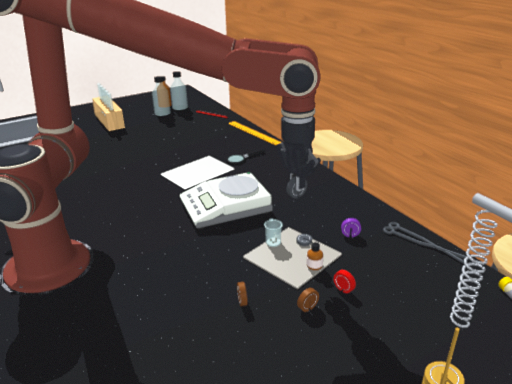

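Call:
play_rows --deltas '[[[0,0.03,0.01],0],[[0,0.08,0.01],0],[[0,0.13,0.01],0],[[0,0.18,0.01],0],[[0,0.23,0.01],0]]'

```text
time: 6.42
tool_pos: [0.5618, -0.0635, 0.1952]
tool_rot: [-0.0, 0.999, 0.052, -0.001]
contact_force: [0.6, 0.1, -1.3]
gripper_width: 0.148
```

Call:
play_rows --deltas '[[[-0.005,0.05,0],0],[[-0.01,0.1,0],0],[[-0.01,0.15,0],0],[[-0.01,0.2,0],0],[[-0.01,0.25,0],0]]'

```text
time: 7.05
tool_pos: [0.5518, 0.1862, 0.1953]
tool_rot: [0.0, 0.999, 0.052, -0.001]
contact_force: [-0.3, -0.1, -2.2]
gripper_width: 0.147
```

Call:
play_rows --deltas '[[[0,0.05,-0.01],0],[[0,0.09,-0.04],0],[[0,0.11,-0.07],0],[[0,0.11,-0.09],0],[[0,0.11,-0.09],0]]'

```text
time: 7.68
tool_pos: [0.5509, 0.2935, 0.1033]
tool_rot: [0.001, 0.999, 0.052, -0.003]
contact_force: [0.4, -0.5, -2.6]
gripper_width: 0.148
```

```bash
python3 - <<'E'
from look import *
tool()
p,d=grab_frame("wrist"); cv2.imwrite("pics/w7.png",p)
p,d=grab_frame("top"); cv2.imwrite("pics/t7.png",p)
tool(); print(status.state()["joint_pos"])
E
```

```text
t 7.675 pos [0.5509 0.2935 0.1033] jaw deg -84.06275016461308 z [-0.0052 -0.0024 -1.    ] w 0.14815073118872513 F [ 0.4 -0.5 -2.6] q6 1.837761637339683
t 7.775 pos [0.5532 0.2939 0.1069] jaw deg -84.11388358706662 z [ 6.e-04  0.e+00 -1.e+00] w 0.14848675111576295 F [-0.   0.8 -1.1] q6 1.8378577303992494
[ 3.69731068e-01  1.60131602e-01  1.71229576e+00 -2.10066306e-04
  1.26861602e+00  1.83785773e+00]
```

View pics/w7.png

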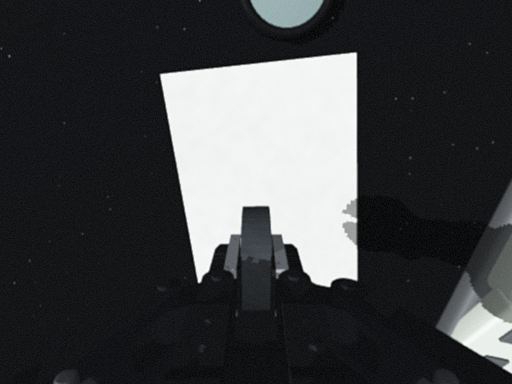

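View pics/t7.png

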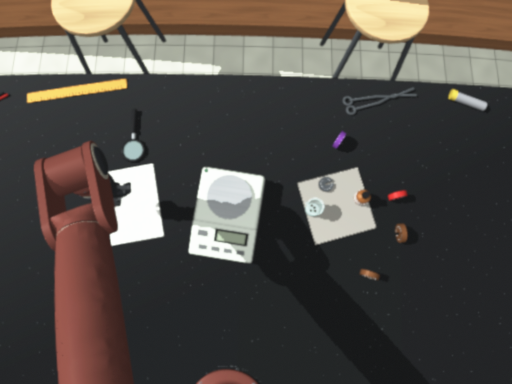

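Call:
play_rows --deltas '[[[0,0,-0.03],0],[[0,0,-0.06],0],[[0,0,-0.075],0],[[0,0,-0.08],0],[[0,0,-0.08],0]]'

```text
time: 8.4
tool_pos: [0.5536, 0.2948, 0.0274]
tool_rot: [-0.0, 0.999, 0.052, 0.001]
contact_force: [-0.4, -0.1, -1.8]
gripper_width: 0.144
```

Call:
play_rows --deltas '[[[0,0,-0.002],0],[[0,0,-0.002],0],[[0,0,-0.002],0]]'

```text
time: 8.78
tool_pos: [0.553, 0.2949, 0.0247]
tool_rot: [-0.0, 0.999, 0.052, 0.0]
contact_force: [-0.1, 1.3, -1.2]
gripper_width: 0.151
```

Call:
play_rows --deltas '[[[0,0,-0.0015],0],[[0,0,-0.0015],0],[[0,0,-0.0015],0]]'

```text
time: 9.15
tool_pos: [0.5528, 0.2947, 0.0227]
tool_rot: [0.0, 0.999, 0.052, -0.0]
contact_force: [-0.7, -0.7, -3.1]
gripper_width: 0.15
```

Call:
play_rows --deltas '[[[0,0,-0.001],0],[[0,0,-0.001],0],[[0,0,-0.001],0]]'

```text
time: 9.52
tool_pos: [0.5529, 0.2948, 0.022]
tool_rot: [-0.0, 0.999, 0.052, 0.0]
contact_force: [1.4, 0.3, -0.2]
gripper_width: 0.149
```

Call:
play_rows --deltas '[[[0,0,-0.0005],0],[[0,0,-0.0005],0]]'

```text
time: 9.78
tool_pos: [0.553, 0.2948, 0.0219]
tool_rot: [-0.0, 0.999, 0.052, 0.0]
contact_force: [-1.7, 0.1, 4.1]
gripper_width: 0.15
```

Call:
play_rows --deltas '[[[0,0,0],0],[[0,0,0],0],[[0,0,0],0],[[0,0,0],0],[[0,0,0],0]]' --grip 0.0

```text
time: 10.4
tool_pos: [0.5528, 0.2947, 0.0213]
tool_rot: [-0.0, 0.999, 0.052, -0.0]
contact_force: [-0.1, -0.4, 0.4]
gripper_width: 0.501
```

```bash
python3 look.py w8
```

```text
t 10.4 pos [0.5528 0.2947 0.0213] jaw deg -84.05631233208578 z [-1.e-04  0.e+00 -1.e+00] w 0.5007683095863413 F [-0.1 -0.4  0.4] q6 1.8381274376637557
t 10.45 pos [0.5528 0.2947 0.0213] jaw deg -84.05570860869751 z [-0.  0. -1.] w 0.4989003988663682 F [0.2 0.1 0. ] q6 1.838121307439246
0.67 [241. 206. 272. 308.] [[0.5364, 0.2881, 0.0263], [0.563, 0.2954, 0.0486], [0.5775, 0.3026, 0.0527]]
  rect ((552.1843872070312, 294.3775939941406), (40.64019775390625, 13.551219940185547), 6.040951251983643) 0.052749507050899085
```

View pics/w8.png

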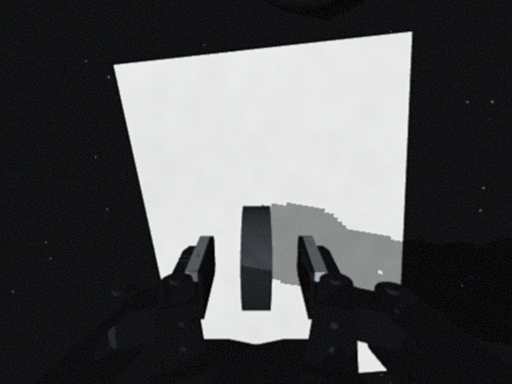

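Call:
play_rows --deltas '[[[0,0,0.02],0],[[0,0,0.06],0],[[-0.002,0.02,0.06],0],[[-0.004,0.042,0.06],0],[[-0.004,0.042,0.06],0]]'

```text
time: 11.12
tool_pos: [0.5476, 0.3383, 0.0802]
tool_rot: [0.0, 0.999, 0.053, -0.001]
contact_force: [0.5, -0.1, -0.5]
gripper_width: 0.501
```

Call:
play_rows --deltas '[[[0,0,0],0],[[0,0,0],0],[[0,0,0],0],[[0,0,-0.025],0],[[0,0,-0.045],0]]' --grip -1

```text
time: 11.75
tool_pos: [0.5487, 0.3364, 0.0354]
tool_rot: [0.0, 0.999, 0.052, -0.0]
contact_force: [0.2, 0.9, 0.6]
gripper_width: 0.003
```

Call:
play_rows --deltas '[[[0,0,0],0],[[0,0,0],0]]'

```text
time: 12.0
tool_pos: [0.5491, 0.3368, 0.0367]
tool_rot: [-0.0, 0.999, 0.052, 0.0]
contact_force: [0.3, 0.0, 0.0]
gripper_width: 0.003
```

```bash
python3 look.py w9
```

```text
t 12.0 pos [0.5491 0.3368 0.0367] jaw deg -84.06129101239725 z [ 4.e-04  2.e-04 -1.e+00] w 0.0033387568034710753 F [0.3 0.  0. ] q6 1.9018711179225734
t 12.05 pos [0.5494 0.337  0.0372] jaw deg -84.05662056922651 z [ 1.3e-03  6.0e-04 -1.0e+00] w -0.0008909626324595602 F [0.9 0.5 0.7] q6 1.9018628549380394
0.58 [310. 196. 358. 288.] [[0.533, 0.2881, 0.0031], [0.561, 0.2989, 0.0436], [0.5772, 0.3035, 0.0527]]
  rect ((554.7766723632812, 300.9323425292969), (34.13285827636719, 26.50967788696289), 6.4278669357299805) 0.052684511044223926
```

View pics/w9.png

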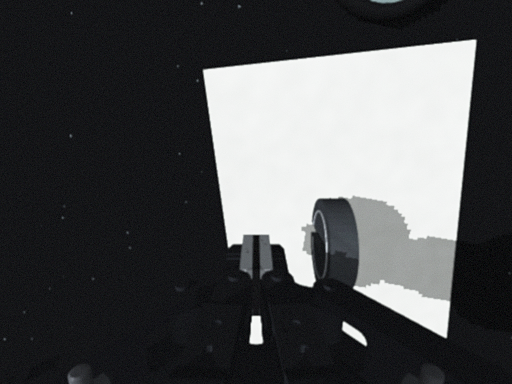

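Call:
play_rows --deltas '[[[0.001,-0.006,0],0],[[0.001,-0.012,0],0],[[0.002,-0.016,0],0],[[0.002,-0.019,0],0],[[0.002,-0.022,0],0]]'

```text
time: 12.72
tool_pos: [0.5508, 0.3145, 0.0363]
tool_rot: [-0.0, 0.999, 0.052, -0.0]
contact_force: [-0.5, 0.8, 0.3]
gripper_width: -0.003
```

Call:
play_rows --deltas '[[[0,-0.003,0],0],[[0.001,-0.006,0],0],[[0.001,-0.009,0],0],[[0.001,-0.012,0],0]]'

```text
time: 13.22
tool_pos: [0.5518, 0.3025, 0.0363]
tool_rot: [0.0, 0.999, 0.052, -0.0]
contact_force: [-0.3, 0.3, 0.3]
gripper_width: 0.002
```

```bash
python3 look.py w10
```

```text
t 13.225 pos [0.5518 0.3025 0.0363] jaw deg -84.05074197635099 z [-1.e-04 -1.e-04 -1.e+00] w 0.0016697498730022624 F [-0.3  0.3  0.3] q6 1.8503117148444985
t 13.275 pos [0.5518 0.3022 0.0362] jaw deg -84.06454532405624 z [-2.e-04 -3.e-04 -1.e+00] w 0.0012784746623603718 F [ 1.   0.5 -0.2] q6 1.8502538277812368
0.81 [259. 198. 313. 284.] [[0.5442, 0.2746, 0.0102], [0.5652, 0.2859, 0.0447], [0.5781, 0.2996, 0.0528]]
  rect ((556.371337890625, 282.2061462402344), (37.246944427490234, 16.183879852294922), 7.351661205291748) 0.052803583620464965
```

View pics/w10.png

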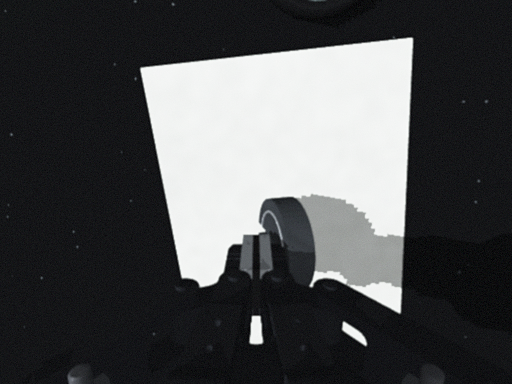

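Leaning, about to go over. Continue gently.

Call:
play_rows --deltas '[[[0,-0.002,0],0],[[0,-0.004,0],0],[[0,-0.005,0],0],[[0,-0.006,0],0],[[0,-0.006,0],0]]'

```text
time: 13.95
tool_pos: [0.5518, 0.2967, 0.0363]
tool_rot: [0.0, 0.999, 0.052, 0.0]
contact_force: [0.3, -0.5, -0.1]
gripper_width: -0.002
```

```bash
python3 look.py w11
```

```text
t 13.95 pos [0.5518 0.2967 0.0363] jaw deg -84.05279730927995 z [ 0. -0. -1.] w -0.002274747523642635 F [ 0.3 -0.5 -0.1] q6 1.841646154918988
t 14.0 pos [0.5518 0.2967 0.0363] jaw deg -84.0562249716613 z [ 0.e+00  1.e-04 -1.e+00] w 0.0028526920730664964 F [ 0.2  0.6 -0.2] q6 1.8416863267095704
0.86 [272. 185. 360. 270.] [[0.5316, 0.2382, 0.0014], [0.5582, 0.2619, 0.014], [0.5802, 0.2856, 0.0154]]
  rect ((555.662353515625, 260.8649597167969), (51.980743408203125, 49.96943283081055), 39.13322830200195) 0.015369439998722733
```

View pics/w11.png

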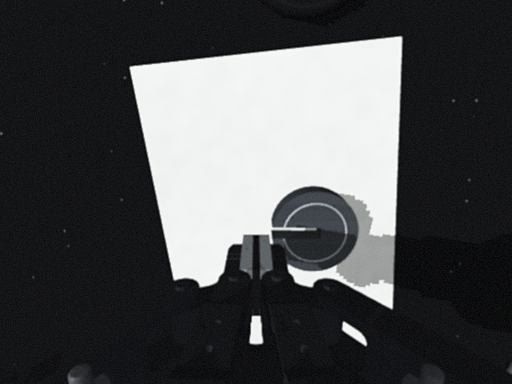

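Call:
play_rows --deltas '[[[0,0,0.03],0],[[0,0,0.06],0.17],[[0.002,-0.01,0.09],0.34],[[0.004,-0.03,0.09],0.51],[[0.004,-0.036,0.09],0.68]]' --grip 1

```text
time: 14.68
tool_pos: [0.5563, 0.2601, 0.1271]
tool_rot: [0.0, 0.923, 0.384, 0.001]
contact_force: [-0.2, -0.3, 0.3]
gripper_width: 1.0
```

Call:
play_rows --deltas '[[[0,0,0],0.18],[[0,0,0],0.36],[[0,0,0],0.54],[[0,0,0],0.72],[[0,0,0],0.89]]'

```text
time: 15.3
tool_pos: [0.5558, 0.2608, 0.1263]
tool_rot: [-0.0, 0.668, 0.744, -0.0]
contact_force: [-0.0, 0.3, 0.2]
gripper_width: 0.999
```

Call:
play_rows --deltas '[[[0,0,0],0],[[0,0,0],0]]'

```text
time: 15.55
tool_pos: [0.5558, 0.2608, 0.1263]
tool_rot: [0.0, 0.671, 0.742, 0.0]
contact_force: [-0.7, -0.1, 0.4]
gripper_width: 0.998
```

```bash
cat > disc.py <<'E'
from look import *
tool(); c=camera_params("wrist"); p,d=grab_frame("wrist"); cv2.imwrite(f"pics/{sys.argv[1]}.png",p); tool()
for r in outline_of("wrist","mass_center")[:2]:
    q=cloud(c,d,r["region"]); zt=np.percentile(q[:,2],90); t=q[abs(q[:,2]-zt)<.004]
    (x,y),rad=cv2.minEnclosingCircle(t[:,:2].astype(np.float32)*1000)
    print(round(r["confidence"],2),np.round(r["box"]),"circ",x,y,rad,"ztop",zt)
    k,_=cv2.findContours(r["region"].astype(np.uint8),0,1); k=cv2.convexHull(max(k,key=cv2.contourArea)).reshape(-1,2)
    P=onplane(c,k,zt); print("hull circ",cv2.minEnclosingCircle(P[:,:2].astype(np.float32)*1000))
E
python3 disc.py w12
```

```text
t 15.55 pos [0.5558 0.2608 0.1263] jaw deg 5.765692667429625 z [ 1.e-04  1.e-04 -1.e+00] w 0.9977887091911759 F [-0.7 -0.1  0.4] q6 0.2168730212037737
t 15.6 pos [0.5558 0.2608 0.1263] jaw deg 5.795960956091381 z [ 0.  0. -1.] w 0.9993342129880421 F [0.4 0.2 0.3] q6 0.21636115499541556
0.74 [227. 159. 284. 215.] circ 554.4497680664062 261.635498046875 26.129793167114258 ztop 0.014840095926655817
hull circ ((555.1812133789062, 263.03265380859375), 27.11802864074707)
```

View pics/w12.png

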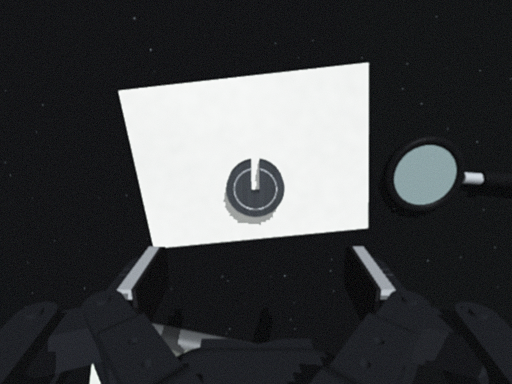

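Call:
play_rows --deltas '[[[-0.001,0.001,-0.03],0],[[-0.001,0.001,-0.06],0],[[-0.001,0.001,-0.09],0],[[-0.001,0.001,-0.11],0],[[-0.001,0.001,-0.115],0]]' --grip 0.6

```text
time: 16.27
tool_pos: [0.5538, 0.2614, 0.0097]
tool_rot: [-0.001, 0.67, 0.742, -0.001]
contact_force: [0.3, -0.6, 1.3]
gripper_width: 0.8
```

Call:
play_rows --deltas '[[[0,0,-0.004],0],[[0,0,-0.008],0],[[0,0,-0.008],0],[[0,0,-0.008],0]]'

```text
time: 16.77
tool_pos: [0.5552, 0.2619, 0.0039]
tool_rot: [0.0, 0.67, 0.743, 0.0]
contact_force: [0.2, 0.4, -0.0]
gripper_width: 0.803
```

```bash
python3 disc.py w13
```

```text
t 16.775 pos [0.5552 0.2619 0.0039] jaw deg 5.899610781141425 z [ 9.e-04  3.e-04 -1.e+00] w 0.8027562150913714 F [ 0.2  0.4 -0. ] q6 0.21658510531738362
t 16.825 pos [0.5551 0.2618 0.0038] jaw deg 5.89989124937862 z [ 8.e-04  3.e-04 -1.e+00] w 0.7949112790872557 F [-0.   1.3 -0.9] q6 0.21658920284838296
```

View pics/w13.png

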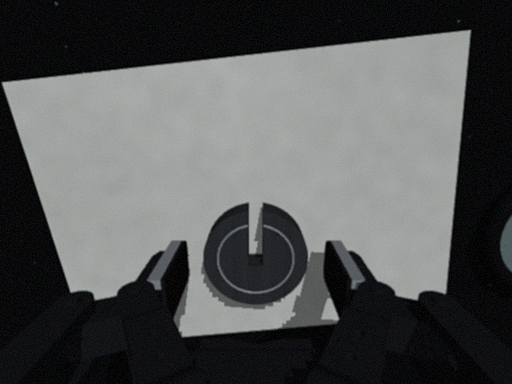

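Call:
play_rows --deltas '[[[0,0,-0.002],0],[[0,0,-0.002],0]]'

```text
time: 17.12
tool_pos: [0.5546, 0.2617, 0.0011]
tool_rot: [-0.0, 0.67, 0.743, -0.0]
contact_force: [0.1, 0.6, -0.1]
gripper_width: 0.804
```

Call:
play_rows --deltas '[[[0,0,0],0],[[0,0,0],0],[[0,0,0],0],[[0,0,0],0]]' --grip -1

```text
time: 17.62
tool_pos: [0.5553, 0.2619, 0.0018]
tool_rot: [0.0, 0.67, 0.743, 0.0]
contact_force: [0.3, -0.5, 4.0]
gripper_width: 0.581
```

Call:
play_rows --deltas '[[[0,0,0.005],0],[[0,0,0.01],0],[[0,0,0.01],0]]'

```text
time: 18.0
tool_pos: [0.5548, 0.2618, 0.0115]
tool_rot: [0.0, 0.67, 0.743, 0.0]
contact_force: [0.6, -1.1, -2.3]
gripper_width: 0.578
```

```bash
python3 disc.py w14; python3 -c "
from h import *
p,d=grab_frame('side');cv2.imwrite('pics/s14.png',cv2.resize(p[110:210,140:290],None,fx=5,fy=5))"
```

```text
t 18.0 pos [0.5548 0.2618 0.0115] jaw deg 5.903488318281758 z [ 2.e-04  1.e-04 -1.e+00] w 0.5778207373770089 F [ 0.6 -1.1 -2.3] q6 0.21654735624878255
t 18.05 pos [0.5547 0.2617 0.0113] jaw deg 5.901783102536567 z [-1.e-04 -0.e+00 -1.e+00] w 0.5775833400644386 F [ 0.8 -0.5 -1.4] q6 0.21655861860037387
0.78 [209. 201. 307. 306.] circ 554.4854125976562 260.9807434082031 26.773656845092773 ztop 0.02435597020968826
hull circ ((554.3765869140625, 264.05352783203125), 28.01300811767578)
```

View pics/w14.png

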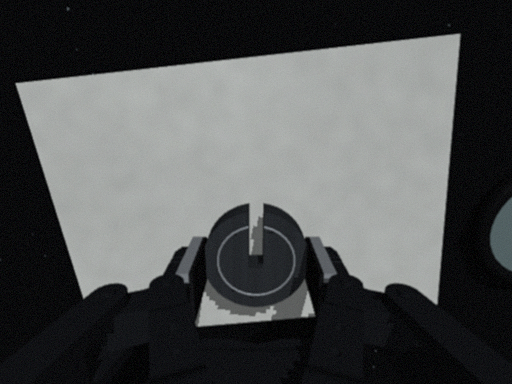

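View pics/s14.png

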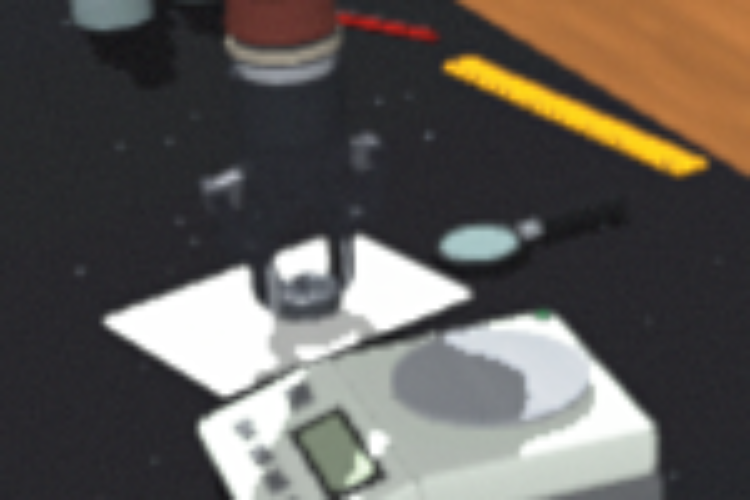

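```bash
python3 - <<'E'
from h import *
z=np.load("top0.npz"); c=camera_params("top"); d=z["d"]
m=np.zeros(d.shape,bool); m[160:270,180:275]=1
q=cloud(c,d,m); t=q[(q[:,2]>.066)&(q[:,2]<.075)]
print(len(t),t.mean(0),np.median(t[:,2]),cv2.minEnclosingCircle(t[:,:2].astype(np.float32)*1000))
p,d=grab_frame("top"); q=cloud(c,d,m); t=q[(q[:,2]>.066)&(q[:,2]<.075)]
print(len(t),t.mean(0),cv2.minEnclosingCircle(t[:,:2].astype(np.float32)*1000))
h=q[(q[:,2]>.03)&(q[:,2]<.075)]; print("housing",cv2.minAreaRect(h[:,:2].astype(np.float32)*1000))
cs=camera_params("side"); p,d=grab_frame("side"); m=np.zeros(d.shape,bool); m[160:230,170:290]=1
q=cloud(cs,d,m); t=q[(q[:,2]>.066)&(q[:,2]<.075)]; print("side",len(t),t.mean(0),cv2.minEnclosingCircle(t[:,:2].astype(np.float32)*1000))
E
```

```text
1494 [0.5637454  0.00076464 0.06955389] 0.0695176446784278 ((576.4532470703125, 12.647263526916504), 76.7506332397461)
1498 [5.63413973e-01 4.44107233e-04 6.95480463e-02] ((564.03466796875, 0.45960289239883423), 60.02488708496094)
housing ((520.4427490234375, 6.96771240234375), (170.8436279296875, 234.85186767578125), 81.94737243652344)
side 639 [0.56252439 0.00386015 0.06975564] ((523.131103515625, 26.012123107910156), 230.92420959472656)
```

Call:
play_rows --deltas '[[[0,0,0.02],0],[[0,0,0.06],0],[[0,0,0.1],0],[[0,-0.03,0.13],0],[[0.002,-0.07,0.13],0]]'

```text
time: 18.88
tool_pos: [0.5595, 0.1922, 0.1474]
tool_rot: [0.003, 0.669, 0.743, 0.004]
contact_force: [-0.2, -0.2, -1.8]
gripper_width: 0.575
```

Call:
play_rows --deltas '[[[0.002,-0.045,0],0],[[0.004,-0.09,0],0],[[0.006,-0.135,0],0],[[0.007,-0.17,0],0],[[0.007,-0.19,0],0]]'

```text
time: 19.5
tool_pos: [0.5642, 0.0002, 0.1428]
tool_rot: [0.001, 0.67, 0.742, 0.001]
contact_force: [1.0, 0.6, -2.1]
gripper_width: 0.574
```

Call:
play_rows --deltas '[[[0,0,-0.01],0],[[0,0,-0.02],0],[[0,0,-0.02],0]]'

```text
time: 19.88
tool_pos: [0.5625, 0.0029, 0.1194]
tool_rot: [-0.002, 0.669, 0.743, -0.001]
contact_force: [0.7, 0.8, -2.1]
gripper_width: 0.574
```

```bash
python3 disc.py w15; python3 - <<'E'
from h import *
c=camera_params("wrist"); p,d=grab_frame("wrist"); 
m=np.ones(d.shape,bool); q=cloud(c,d,m); t=q[(q[:,2]>.066)&(q[:,2]<.073)&(np.hypot(q[:,0]-.564,q[:,1])<.066)]; print(len(t),cv2.minEnclosingCircle(t[:,:2].astype(np.float32)*1000), np.median(t[:,2]))
E
```

```text
t 19.875 pos [0.5625 0.0029 0.1194] jaw deg 5.981028216863896 z [-3.5e-03  8.0e-04 -1.0e+00] w 0.5739465950121666 F [ 0.7  0.8 -2.1] q6 -0.23169290242396887
t 19.925 pos [0.5631 0.0028 0.1202] jaw deg 5.98316367846709 z [-2.2e-03  5.0e-04 -1.0e+00] w 0.5715673132760811 F [ 0.4 -0.4 -2.4] q6 -0.2317779334636016
14961 ((563.475341796875, 4.4925761222839355), 59.83441162109375) 0.07040957604860257
```

View pics/w15.png

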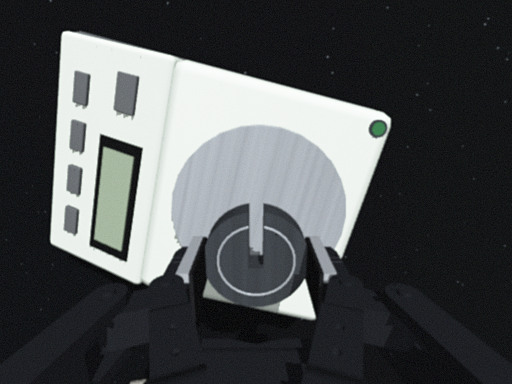

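```bash
python3 - <<'E'
from look import *
tool(); c=camera_params("wrist"); p,d=grab_frame("wrist")
tp=status.state()["tool_pos"]
m=np.zeros(d.shape,bool); m[195:310,205:310]=1
q=cloud(c,d,m); t=q[(abs(q[:,2]-tp[2]-.012)<.009)&(np.hypot(*(q[:,:2]-tp[:2]).T)<.024)]
for _ in range(3):
    A=np.c_[t[:,:2]-tp[:2],np.ones(len(t))]; s=np.linalg.lstsq(A,t[:,2],rcond=None)[0]; r=t[:,2]-A@s; t=t[abs(r)<2*r.std()]
print(len(t),"slopes deg",np.degrees(s[:2]),"top above tcp",s[2]-tp[2],r.std())
p,d=grab_frame("side"); cv2.imwrite("pics/s15.png",cv2.resize(p[100:240,160:330],None,fx=4.5,fy=4.2))
E
```

```text
t 20.025 pos [0.5638 0.0025 0.1212] jaw deg 5.968297578780664 z [-2.e-04  1.e-04 -1.e+00] w 0.5773938569900068 F [-0.4  0.6 -2.5] q6 -0.23182874756049895
5598 slopes deg [-0.15400815  0.11030334] top above tcp 0.011899978381902487 0.000513750163862715
```

View pics/s15.png

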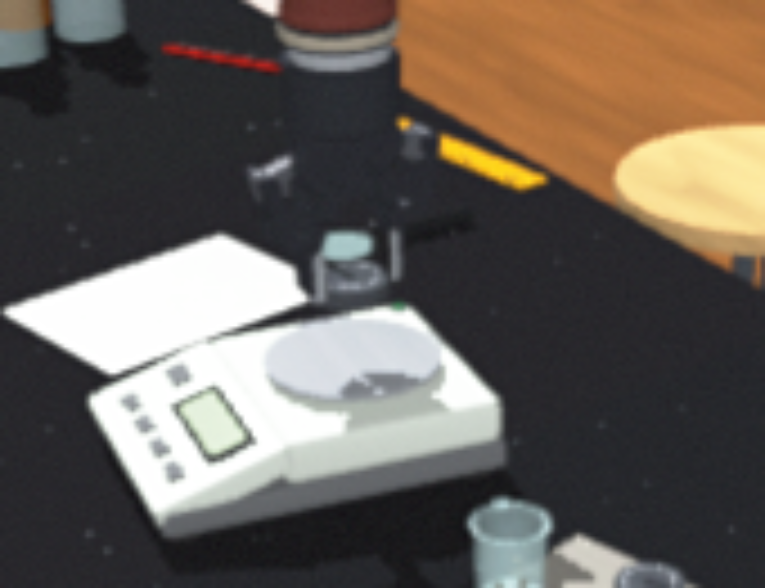

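Call:
play_rows --deltas '[[[0,0,-0.02],0],[[0,0,-0.035],0],[[0,0,-0.043],0],[[0,0,-0.045],0],[[0,0,-0.045],0]]'

```text
time: 20.75
tool_pos: [0.564, 0.0017, 0.0764]
tool_rot: [0.0, 0.67, 0.743, 0.0]
contact_force: [0.2, -0.5, -1.6]
gripper_width: 0.579
```

Call:
play_rows --deltas '[[[0,0,-0.002],0],[[0,0,-0.002],0],[[0,0,-0.002],0]]'

```text
time: 21.12
tool_pos: [0.5639, 0.0017, 0.0746]
tool_rot: [0.0, 0.67, 0.743, 0.0]
contact_force: [-0.9, -0.3, -1.8]
gripper_width: 0.58
```

Call:
play_rows --deltas '[[[0,0,-0.0015],0],[[0,0,-0.0015],0],[[0,0,-0.0015],0]]'

```text
time: 21.5
tool_pos: [0.5637, 0.0017, 0.0728]
tool_rot: [-0.0, 0.67, 0.743, -0.0]
contact_force: [-0.4, -0.6, -2.3]
gripper_width: 0.579
```

Call:
play_rows --deltas '[[[0,0,-0.001],0],[[0,0,-0.001],0],[[0,0,-0.001],0]]'

```text
time: 21.88
tool_pos: [0.5639, 0.0017, 0.0719]
tool_rot: [0.0, 0.67, 0.743, 0.0]
contact_force: [0.4, 0.8, -1.6]
gripper_width: 0.579
```

Call:
play_rows --deltas '[[[0,0,-0.0008],0],[[0,0,-0.0008],0],[[0,0,-0.0008],0]]'

```text
time: 22.25
tool_pos: [0.5639, 0.0017, 0.0718]
tool_rot: [0.0, 0.67, 0.743, -0.0]
contact_force: [-3.2, 0.6, 4.8]
gripper_width: 0.575
```

Call:
play_rows --deltas '[[[0,0,0],0],[[0,0,0],0],[[0,0,0],0],[[0,0,0],0]]' --grip 0.6

```text
time: 22.75
tool_pos: [0.5638, 0.0017, 0.0709]
tool_rot: [-0.0, 0.67, 0.743, -0.0]
contact_force: [-0.4, -0.1, 0.5]
gripper_width: 0.801
```

Call:
play_rows --deltas '[[[0,0,0.01],0],[[0,0,0.04],0],[[0,0,0.08],0],[[0,-0.02,0.12],0],[[0,-0.04,0.12],0]]'

```text
time: 23.38
tool_pos: [0.5666, -0.0392, 0.1968]
tool_rot: [0.004, 0.67, 0.743, 0.002]
contact_force: [0.1, -0.2, 0.9]
gripper_width: 0.797
```

```bash
python3 disc.py w16; python3 - <<'E'
from h import *
c=camera_params("wrist"); p,d=grab_frame("wrist"); 
q=cloud(c,d,np.ones(d.shape,bool)); a=np.hypot(q[:,0]-.564,q[:,1]-.002)
t=q[(q[:,2]>.066)&(q[:,2]<.075)&(a<.066)]; print("pan",len(t),cv2.minEnclosingCircle(t[:,:2].astype(np.float32)*1000), np.median(t[:,2]))
t=q[(q[:,2]>.079)&(q[:,2]<.09)&(a<.05)]; print("disc",len(t),cv2.minEnclosingCircle(t[:,:2].astype(np.float32)*1000), np.percentile(t[:,2],[5,50,95]))
p,d=grab_frame("side"); cv2.imwrite("pics/s16.png",p)
p,d=grab_frame("top"); cv2.imwrite("pics/t16.png",p)
c=camera_params("top")
for n in ["beaker_center","bottle_center","small_mass_center","magnifier_lens"]:
    for r in outline_of("top",n)[:1]: print(n,np.round(r["box"]),np.round(cloud(c,d,r["region"]).mean(0),3))
E
```

```text
t 23.375 pos [ 0.5666 -0.0392  0.1968] jaw deg 5.941533724667831 z [ 0.0095 -0.0019 -1.    ] w 0.797287027294558 F [ 0.1 -0.2  0.9] q6 -0.3037538428095044
t 23.425 pos [ 0.5652 -0.0412  0.1941] jaw deg 5.829393953223467 z [ 0.0051 -0.0029 -1.    ] w 0.7995254940768967 F [-0.1 -2.5 -0.9] q6 -0.3045705509216218
0.75 [232. 113. 287. 171.] circ 563.4622802734375 1.6675586700439453 25.820281982421875 ztop 0.0849276455560429
hull circ ((563.2811889648438, 1.5604968070983887), 25.94968605041504)
0.57 [258. 321. 287. 341.] circ 613.2521362304688 -259.3021240234375 19.407472610473633 ztop 0.01621144756174208
hull circ ((611.8953857421875, -254.5232391357422), 19.916196823120117)
pan 12070 ((563.2975463867188, 4.4681878089904785), 59.92374801635742) 0.07040809922673416
disc 2802 ((563.5833740234375, 1.4393696784973145), 26.056909561157227) [0.08295413 0.08402783 0.08518412]
beaker_center [304. 198. 322. 217.] [ 0.545 -0.229  0.035]
bottle_center [353. 189. 371. 208.] [ 0.573 -0.363  0.045]
small_mass_center [319. 182. 333. 188.] [ 0.614 -0.267  0.014]
magnifier_lens [119. 111. 144. 157.] [0.723 0.285 0.008]
```

View pics/w16.png

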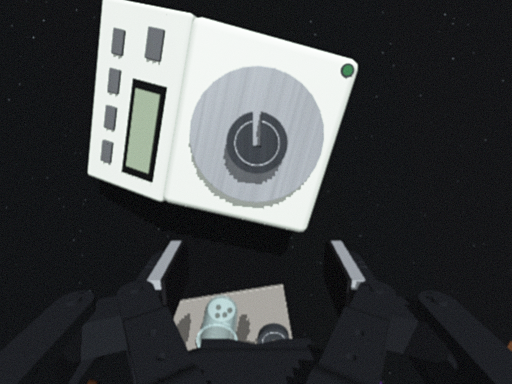

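View pics/s16.png

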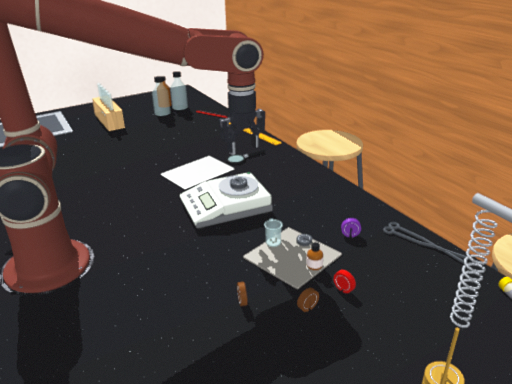

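The mass lies flat on the pan at pixel (257,143) in the wrist view. Its centre is about 3 mm from the pan's middle, and the other things are unmoved. Handing the job in.

```bash
python3 -c "
from plant import ticket; print(ticket.job_done())"
```

```text
the job is handed in; nothing more can be done
None
```

I finished the job and handed it in at about 23.5 s of the 61 s allowed; the interface reports no verdict.

**What I did:**
- I lifted the grey mass off the mat by its flat faces, between the beaker and the bottle.
- I stood it on its rim on the sheet, let go, and saw it standing free.
- I tipped it over with the shut fingers at about 24 mm/s. The readings taken at the end of each move during the push showed under 1.5 N.
- I took it up by its rim, with the slot clear of the pads, and lowered it onto the pan until it touched (about 7 N change in reading). I then opened the fingers and backed away.

**Last checks:**
- **Position and tilt:** The disc lies on the pan with its top at about 84 mm, matching 70 + 13.5 mm. The readings across its top face agree to about 2 mm. Its centre is about 3 mm from the pan's middle by the wrist camera and about 1 mm by the top camera.
- **Other things:** The beaker, bottle, smaller mass and magnifier all read within about 6 mm of their first positions. The largest difference, on the bottle, was in height, because a different part of it showed in the picture.

**Readings that disagreed:**
- The top and wrist cameras put the pan's middle about 4 mm apart in y, so I aimed between the two.
- While gripping the rim, the gripper read 49 mm instead of 52 mm. A plane fitted to the disc's top face before placing showed it level within 0.2 degrees.

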